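# Put the round egg moulds on their trays

### The arm

A 7-joint arm with a two-finger parallel gripper is mounted at the origin on the work surface. World frame = base frame: x ahead of the robot, y to its left, z up, the work surface at z = 0. Lengths are in m, angles in rad, forces in N, time in s.
With the tool pointing down it reaches from about 0.425 to 0.875 m from the base axis. Payload 4.7 kg.
Tool frame: the origin (TCP) lies at the very end of the fingers, on their centre line; the grasp point (between the pads) lies 19 mm behind it; z points along the fingers, y is the direction in which the jaws open and shut (so a half turn about z gives the same grasp; the last joint's range is limited). The gripper opens to 87 mm and grips with 3 to 60 N. Pads are 19 mm wide; open, the fingers measure 117 mm over their backs; the gripper's body (75 mm by 190 mm) begins 51 mm behind the grasp point.
Start: joints at [-1.274, 0.321, -0.07, 1.45, 0.023, 1.371, -0.057], TCP at [0.181, 0.624, 0.223] pointing down, gripper open.
Joint ranges: [-2.86, 2.86], [-0.3, 2.09], [-1.38, 1.24], [0.06, 2.45], [-1.56, 4.7], [0.09, 2.05], [-2.69, 2.69]. Speed limits (rad/s): [2.57, 2.57, 3.14, 3.14, 3.14, 3.14, 3.14].

### API

Orientations are given as a rotation vector (axis times angle).
In Python, from workcell import arm, get_image, camera_model, workorder, models gives the robot as it stands.
- The arm moves only by the tool drive_tool, never from a script. Its argument "rows" is a list of rows, each a list of 7 numbers: the shift along the tool's x, y, z each as a share of 0.3 m, from -1 to 1, then the turn, a rotation vector about the tool's x, y, z each as a share of 30 degrees, from -1 to 1, then the finger opening in mm, from 0 to 87. In form: [[x, y, z, ax, ay, az, jaw], ...]. A call has 1 to 20 rows; each row is the pose to reach, as a shift and turn from the pose measured when the call began, along the tool's axes at that moment; what a row does not reach only later rows make up. A row lasts 1/10 s, in which the tool goes at most 50 mm and 8.59 degrees, less where a joint would pass 70% of its speed; a pose out of reach is approached as far as the arm can. A call with a number of a shift or a turn outside -1 to 1 is refused whole. A call with a gripper value outside its range is refused whole. The fingers move at their own pace and stop on an object; the grip force is fixed at half the most. Time passes only in rows, so rows that repeat a pose let the fingers close. It gives the time, the measured TCP pose, the force and the opening at its end, in the units of the state.
- arm.sense(): the state, without advancing time (a new reading comes with each control period).
- get_image(name): name is "scene" or "top"; returns (picture, depth): 480x640x3 uint8, red, green, blue; 480x640 float32, m along the optical axis (not along the pixel's ray), 0 where there is no reading.
- camera_model(name): a dict with "mtx" (3x3 intrinsics, pixels), "R" (3x3) and "t" (3): a world point X has camera coordinates R X + t. Camera axes: x right, y down, z forward; pixel columns grow to the right and rows downward; lengths in m; the calibration is good to about 2 mm. A picture is of the moment at which its call begins. camera_model takes no time and is no camera call.
- workorder.finish_job(): hands the job in, once; it reports no verdict.
Trained networks look in the newest picture that a camera, given by its name, has taken for a name from the list of things; names that differ only in an ending like _2 or _b are one class to them, and where a whole thing is asked for, a point or a joint stands for the part that bears it (a point fixed in the world has none). Each returns a list of dicts, best first, with "score" (0 to 1); they miss things now and then, are a little off and sometimes report something else, mostly with a low value. They report only what shows in the picture. A call takes as long as a camera call. They do not tell look-alikes from the thing itself.
- models.search_frame(camera, label): "centre" ([column, row] in pixels, amid what is visible of it).
- models.mark_of(camera, label): "centre" ([column, row] in pixels: a listed point, or the origin of a listed thing).
The state is a dict: "clock": time; "joint_positions": joint angles; "qvel": joint speeds; "tau": joint torques, N m; "tcp_pos": TCP position; "tool_rot": TCP orientation; "wrist_force": force on the tool from outside, world axes, zero at the start; "moment": the same for the moment, N m; "grip_width": opening from 0.0 (shut) to 1.0 (fully open).
Only numpy, scipy, OpenCV 4.12 (cv2) and the standard library are available. Lean on these libraries where they do the work, as an engineer would, in place of code of your own. Each camera call takes 0.05 s, during which the arm holds its last target.

### The job

Put each of the three round egg moulds upright in the middle of the little wooden tray of its own size: the large one in the large tray, the medium one in the medium tray and the small one in the small tray, each standing flat on the tray's floor and let go. Leave the square moulds, the glass bowl and the utensil crock where they are.

Things in the scene. Friction and masses are not known exactly. Their poses are not given: they have to be found in the camera images.
- round_large_center (a point): The large round egg mould: a loose, stiff, straight-sided round cup of orange silicone, open at the top, 64 mm outside diameter, 45 mm high, wall and floor 5 mm thick, about 60 g. The point is its centre, half-way up (22.5 mm above its underside); z points up out of its mouth. Starts standing upright on the counter.
- round_medium_center (a point): The medium round egg mould: a loose, stiff, straight-sided round cup of orange silicone, open at the top, 50 mm outside diameter, 45 mm high, wall and floor 5 mm thick, about 45 g. The point is its centre, half-way up (22.5 mm above its underside); z points up out of its mouth. Starts standing upright on the counter.
- round_small_center (a point): The small round egg mould: a loose, stiff, straight-sided round cup of orange silicone, open at the top, 36 mm outside diameter, 45 mm high, wall and floor 5 mm thick, about 30 g. The point is its centre, half-way up (22.5 mm above its underside); z points up out of its mouth. Starts standing upright on the counter.
- square_large_center (a point): The large square egg mould, same orange silicone but square in plan: 58 x 58 mm outside, 45 mm high, open at the top, loose. Not to be moved. The point is its centre, half-way up; x and y lie square to its sides, z up.
- square_small_center (a point): The small square egg mould, same orange silicone but square in plan: 42 x 42 mm outside, 45 mm high, open at the top, loose. Not to be moved. The point is its centre, half-way up; x and y lie square to its sides, z up.
- tray_large_floor (a point): The large of the three little square wooden trays: 104 x 104 mm outside, 88 x 88 mm inside, 8 mm thick rim whose top is 14 mm above the counter, inner floor 6 mm above the counter. It stands firm and does not slide. The point is the centre of the inner floor; x and y run along its sides, z up.
- tray_medium_floor (a point): The medium of the three little square wooden trays: 90 x 90 mm outside, 74 x 74 mm inside, 8 mm thick rim whose top is 14 mm above the counter, inner floor 6 mm above the counter. It stands firm and does not slide. The point is the centre of the inner floor; x and y run along its sides, z up.
- tray_small_floor (a point): The small of the three little square wooden trays: 76 x 76 mm outside, 60 x 60 mm inside, 8 mm thick rim whose top is 14 mm above the counter, inner floor 6 mm above the counter. It stands firm and does not slide. The point is the centre of the inner floor; x and y run along its sides, z up.
- glass_bowl: Empty clear glass bowl, 124 mm across the rim, 60 mm high, loose, standing beyond the moulds and trays as seen from the robot. Not to be moved. Origin: centre of its underside, z up.
- crock: White ceramic utensil crock, 110 mm across and 150 mm high, with a black nylon spatula standing in it up to about 310 mm above the counter, leaning to its +x. Loose, stands to the robot's right of the work, between it and the griddle that lies still farther right. Not to be moved. Origin: centre of its underside, z up.
Mind the look-alikes: they are no part of the job. What is shaped like the part that bears tray_medium_floor but red or turquoise is not meant.

How it is judged:
At the end, for the whole second after the job is handed in: Each round mould stands upright (within 0.1 rad), open side up, at rest and flat on the floor of the tray of its own size (height within 4 mm), its centre within 15 mm of the tray's centre; both square moulds, the glass bowl and the crock are within 20 mm of where they started (horizontal distance between round_large_center and tray_large_floor below 0.015 m and z of round_large_center in the frame of tray_large_floor between 0.0185 and 0.0265 m and angle between each of round_large_center, round_medium_center, round_small_center's own z axis and vertical below 0.1 rad and linear speed of each of round_large, round_medium, round_small below 0.01 m/s and horizontal distance between round_medium_center and tray_medium_floor below 0.015 m and z of round_medium_center in the frame of tray_medium_floor between 0.0185 and 0.0265 m and horizontal distance between round_small_center and tray_small_floor below 0.015 m and z of round_small_center in the frame of tray_small_floor between 0.0185 and 0.0265 m and distance of each of square_large_center, square_small_center, glass_bowl, crock from where it was at the start of the episode below 0.02 m); the robot touches nothing.
It fails at once if the large square mould is moved 20 mm or more (distance of square_large_center from where it was at the start of the episode above 0.02 m).
It fails at once if the small square mould is moved 20 mm or more (distance of square_small_center from where it was at the start of the episode above 0.02 m).
It fails at once if the glass bowl is moved 20 mm or more (distance of glass_bowl from where it was at the start of the episode above 0.02 m).
It fails at once if the utensil crock is moved 20 mm or more (distance of crock from where it was at the start of the episode above 0.02 m).
It also fails if it takes over 112 s, if anything falls off the work surface, if the arm or the gripper's body presses on something with over 40 N, if the wrist force passes 120 N, or if a joint passes its speed limit or range.

## Working session

There is one attempt and no reset: what is moved stays moved. The work goes in short steps, Python scripts to look and compute and a tool call to move; the robot and the scene stay as the last step left them, time stands still between calls to the robot, and variables do not carry over. Pictures are saved under pics/ and viewed, and the job is handed in when it is done.

Besides the shell and the picture viewer there is one more tool, called after "Call:" by a JSON object that holds its "name" and its "arguments". drive_tool: Moves the arm, as the interface text tells. Its arguments: {"type":"object","properties":{"rows":{"type":"array","items":{"type":"array","items":{"type":"number"}}}},"required":["rows"]}

```bash
mkdir -p pics
python3 - <<'E'
from workcell import arm,get_image,camera_model
import cv2,numpy as np
print(arm.sense())
for n in("scene","top"):
    p,d=get_image(n); cv2.imwrite(f"pics/{n}0.png",p[:,:,::-1]); np.save(f"{n}0.npy",d)
    m=camera_model(n); print(n,{k:np.round(v,4).tolist() for k,v in m.items()})
E
```

```text
{'clock': 0.0, 'joint_positions': array([-1.27389624,  0.32181447, -0.07003935,  1.4516504 ,  0.0226168 ,
        1.37077024, -0.05688999]), 'qvel': array([-0.00160121,  0.00282383, -0.0006176 ,  0.00087226,  0.00019795,
       -0.00105182, -0.00131509]), 'tau': array([-4.07760558e-05, -4.91279840e+01, -4.03664242e-01, -3.12541115e+01,
       -6.38305605e-02,  4.35285643e-02,  2.05840374e-04]), 'tcp_pos': array([0.18131151, 0.62364622, 0.22147903]), 'tool_rot': array([-4.42722708e-01, -3.11010287e+00,  2.90840347e-03]), 'wrist_force': array([ 0.77342981,  0.34783059, -0.09852093]), 'moment': array([-0.04105656,  0.01726458, -0.02665007]), 'grip_width': 0.999918948397419}
scene {'mtx': [[607.1386, 0.0, 315.5924], [0.0, 607.1386, 239.792], [0.0, 0.0, 1.0]], 'R': [[-0.6056, 0.7955, 0.019], [0.5843, 0.4608, -0.668], [-0.5401, -0.3935, -0.7439]], 't': [0.4063, -0.1974, 1.5489]}
top {'mtx': [[611.0497, 0.0, 305.5593], [0.0, 611.0497, 241.7338], [0.0, 0.0, 1.0]], 'R': [[0.0115, -0.9998, -0.0136], [-0.9968, -0.0104, -0.0797], [0.0795, 0.0145, -0.9967]], 't': [-0.1173, 0.5436, 1.5356]}
```

View pics/scene0.png

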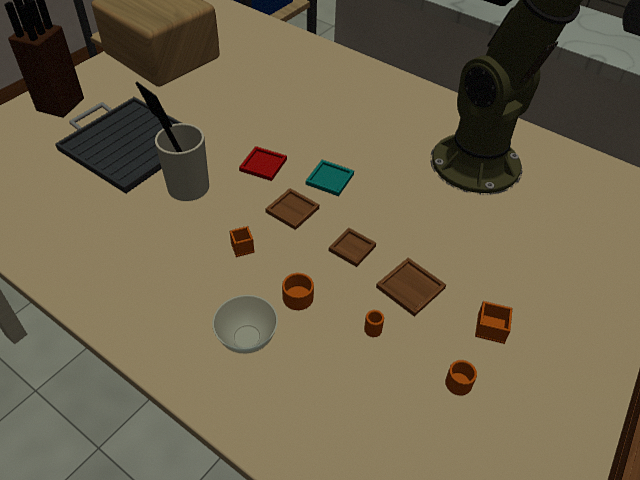

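View pics/top0.png

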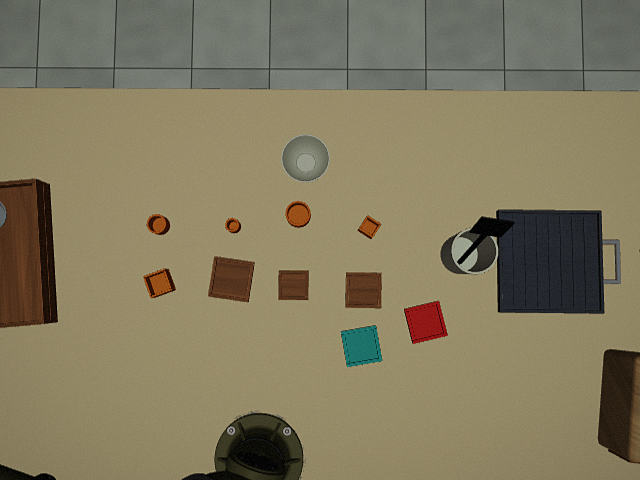

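```bash
cat > h.py <<'E'
from workcell import arm,get_image,camera_model,models
import cv2,numpy as np
def ray(n,uv,z):
    m=camera_model(n); R=np.array(m["R"]);t=np.array(m["t"]);K=np.array(m["mtx"])
    d=R.T@np.linalg.solve(K,[uv[0],uv[1],1]); c=-R.T@t
    return c+d*(z-c[2])/d[2]
def proj(n,X):
    m=camera_model(n); p=np.array(m["mtx"])@(np.array(m["R"])@X+np.array(m["t"])); return p[:2]/p[2]
E
python3 - <<'E'
from h import *
L={"round_large_center":.0225,"round_medium_center":.0225,"round_small_center":.0225,"square_large_center":.0225,"square_small_center":.0225,"tray_large_floor":.006,"tray_medium_floor":.006,"tray_small_floor":.006,"glass_bowl":0,"crock":0}
for l,z in L.items():
  for c in("top","scene"):
    for r in models.mark_of(c,l)[:4]:
        print(l,c,round(r["score"],2),np.round(r["centre"]),np.round(ray(c,r["centre"],z),3)[:2])
E
```

```text
round_large_center top 0.88 [298. 214.] [ 0.617 -0.091]
round_large_center top 0.55 [461. 253.] [ 0.52  -0.505]
round_large_center scene 0.71 [301. 294.] [ 0.614 -0.082]
round_medium_center top 0.83 [157. 226.] [0.58  0.269]
round_medium_center scene 0.88 [460. 377.] [0.584 0.265]
round_medium_center scene 0.72 [375. 326.] [0.587 0.081]
round_small_center top 0.7 [235. 226.] [0.584 0.07 ]
round_small_center top 0.34 [156. 225.] [0.583 0.271]
round_small_center scene 0.97 [375. 327.] [0.588 0.082]
square_large_center top 0.93 [159. 284.] [0.432 0.259]
square_small_center top 0.86 [365. 225.] [ 0.589 -0.263]
square_small_center scene 0.75 [248. 241.] [ 0.574 -0.261]
square_small_center scene 0.26 [494. 321.] [0.432 0.26 ]
tray_large_floor scene 0.86 [410. 286.] [0.448 0.079]
tray_medium_floor top 0.95 [428. 320.] [ 0.349 -0.424]
tray_medium_floor top 0.83 [360. 343.] [ 0.29  -0.253]
tray_medium_floor top 0.66 [361. 292.] [ 0.42  -0.255]
tray_medium_floor scene 0.98 [329. 177.] [ 0.282 -0.256]
tray_medium_floor scene 0.95 [264. 164.] [ 0.343 -0.413]
tray_medium_floor scene 0.67 [294. 208.] [ 0.418 -0.256]
tray_small_floor top 0.69 [292. 288.] [ 0.428 -0.079]
tray_small_floor scene 0.55 [351. 246.] [ 0.433 -0.083]
glass_bowl top 0.68 [303. 164.] [ 0.749 -0.101]
glass_bowl scene 0.73 [250. 335.] [ 0.743 -0.108]
glass_bowl scene 0.38 [290. 206.] [ 0.415 -0.27 ]
crock top 0.7 [455. 255.] [ 0.516 -0.496]
crock top 0.43 [292. 286.] [ 0.432 -0.077]
crock scene 0.78 [186. 190.] [ 0.527 -0.501]
```

The scene image shows round moulds: large (298,291), medium (460,377), small (374,323). The orange look-alikes are the square moulds at (241,241) and (494,321). The wooden trays are large (411,286), medium (293,208) and small (352,246). The turquoise (329,177) and red (263,163) trays are decoys for the medium tray, so I choose the wooden one. Next I refine these positions by segmentation and check them in a crop.

```bash
cat > meas.py <<'E'
from h import *
def cloud(n):
    p,d=get_image(n); m=camera_model(n);K=np.array(m["mtx"]);R=np.array(m["R"]);t=np.array(m["t"])
    v,u=np.mgrid[:480,:640]; c=np.stack([(u-K[0,2])/K[0,0]*d,(v-K[1,2])/K[1,1]*d,d],-1)
    return p,((c-t)@R)
def rounds(n,seeds):
    p,X=cloud(n); hsv=cv2.cvtColor(p,cv2.COLOR_RGB2HSV)
    org=((hsv[...,0]<14)&(hsv[...,1]>190)&(hsv[...,2]>60)).astype(np.uint8)
    out={}
    for k,(s,dia,ztop) in seeds.items():
        near=org.astype(bool)&(np.hypot(X[...,0]-s[0],X[...,1]-s[1])<dia/2+.02)
        zz=X[...,2][near]; P=X[near&(X[...,2]>ztop-.006)]
        # circle fit on rim ring outer/ mid radius dia/2-2.5mm
        from scipy.optimize import least_squares
        f=least_squares(lambda q:np.hypot(P[:,0]-q[0],P[:,1]-q[1])-(dia/2-.0025),s,loss="soft_l1",f_scale=.002)
        out[k]=f.x; print(n,k,np.round(f.x,4),len(P),"ztop",round(np.percentile(zz,97),4),"rms",round(np.sqrt(np.mean(f.fun**2)),4))
    return p,X,out
E
python3 - <<'E'
from meas import *
S={"L":((.615,-.087),.064,.045),"M":((.582,.268),.05,.045),"S":((.585,.076),.036,.045)}
T={"tL":(.446,.079,.104),"tM":(.419,-.256,.09),"tS":(.43,-.081,.076)}
for n in("top","scene"):
    p,X,o=rounds(n,S)
    hsv=cv2.cvtColor(p,cv2.COLOR_RGB2HSV)
    for k,(x,y,w) in T.items():
        u=proj(n,np.array([x,y,.014]));u=u.round().astype(int)
        print(k,"hsv",hsv[u[1],u[0]],"bg",hsv[u[1]-45,u[0]] )
        r=X[...,0:2]-[x,y]; near=np.hypot(r[...,0],r[...,1])<w*.8
        m=near&(hsv[...,0]<18)&(hsv[...,1]>115)&(hsv[...,2]<150)
        m=cv2.morphologyEx(m.astype(np.uint8),cv2.MORPH_OPEN,np.ones((3,3)))
        vv,uu=np.nonzero(m); W=np.array([ray(n,(a,b),.012) for a,b in zip(uu,vv)])[:,:2]
        c,s,a=cv2.minAreaRect((W*1000).astype(np.float32)); print(n,k,np.round(c,1),np.round(s,1),round(a,1),"zmed",np.median(X[...,2][m>0]))
    if n=="top":
        for i,(k,q) in enumerate([*o.items()]): cv2.circle(p,tuple(int(round(z)) for z in proj(n,np.array([*q,.045]))),1,(0,0,255),-1)
        cv2.imwrite("pics/crop0.png",cv2.resize(p[180:380,120:520],(800,400))[:,:,::-1])
E
```

```text
top L [ 0.615  -0.0909] 124 ztop 0.0488 rms 0.0015
top M [0.5852 0.2655] 100 ztop 0.0503 rms 0.0016
top S [0.5844 0.0746] 66 ztop 0.0517 rms 0.0015
tL hsv [ 12 164  84] bg [ 24  75 153]
top tL [448.9  78.5] [105.2 103.9] 82.2 zmed 0.008446965613377771
tM hsv [ 11 161  84] bg [ 22  76 161]
top tM [ 425.2 -260. ] [89. 89.] 0.4 zmed 0.008155542749898506
tS hsv [ 12 156  88] bg [ 23  77 152]Traceback (most recent call last):
  File "<stdin>", line 13, in <module>
  File "h.py", line 4, in ray
    m=camera_model(n); R=np.array(m["R"]);t=np.array(m["t"]);K=np.array(m["mtx"])
ValueError: time passes only in moves, steps and waits
```

```bash
sed -i '2a import functools; camera_model=functools.lru_cache(camera_model)' h.py
python3 - <<'E'
from meas import *
import h
S={"L":((.615,-.087),.064,.045),"M":((.582,.268),.05,.045),"S":((.585,.076),.036,.045)}
T={"tL":(.446,.079,.104),"tM":(.419,-.256,.09),"tS":(.43,-.081,.076)}
for n in("top","scene"):
    p,X,o=rounds(n,S)
    hsv=cv2.cvtColor(p,cv2.COLOR_RGB2HSV)
    for k,(x,y,w) in T.items():
        r=X[...,0:2]-[x,y]; near=np.hypot(r[...,0],r[...,1])<w*.8
        m=near&(hsv[...,0]<18)&(hsv[...,1]>115)&(hsv[...,2]<150)
        m=cv2.morphologyEx(m.astype(np.uint8),cv2.MORPH_OPEN,np.ones((3,3)))
        vv,uu=np.nonzero(m); W=np.array([h.ray(n,(a,b),.012) for a,b in zip(uu,vv)])[:,:2]
        c,s,a=cv2.minAreaRect((W*1000).astype(np.float32)); print(n,k,np.round(c,1),np.round(s,1),round(a,1))
    if n=="top":
        for i,(k,q) in enumerate([*o.items()]): cv2.circle(p,tuple(int(round(z)) for z in h.proj(n,np.array([*q,.045]))),1,(0,0,255),-1)
        cv2.imwrite("pics/crop0.png",cv2.resize(p[180:380,120:520],(800,400))[:,:,::-1])
print(arm.sense()["clock"])
E
```

```text
top L [ 0.6148 -0.0907] 120 ztop 0.0496 rms 0.0015
top M [0.5851 0.2656] 97 ztop 0.0492 rms 0.0015
top S [0.5845 0.0745] 65 ztop 0.0517 rms 0.0015
top tL [448.5  78.5] [105.2 103.3] 82.3
top tM [ 424.5 -258.8] [89.7 90.6] 88.2
top tS [435.9 -79.2] [73.7 73.8] 0.6
scene L [ 0.6142 -0.0898] 189 ztop 0.0469 rms 0.0017
scene M [0.5851 0.2669] 178 ztop 0.0475 rms 0.0016
scene S [0.5842 0.0759] 103 ztop 0.0477 rms 0.0016
scene tL [450.2  80.8] [107.  111.2] 82.1
scene tM [ 426.  -254.8] [96.4 97.9] 89.2
scene tS [436.8 -76.7] [84.6 78.9] 0.1
1.25
```

View pics/crop0.png

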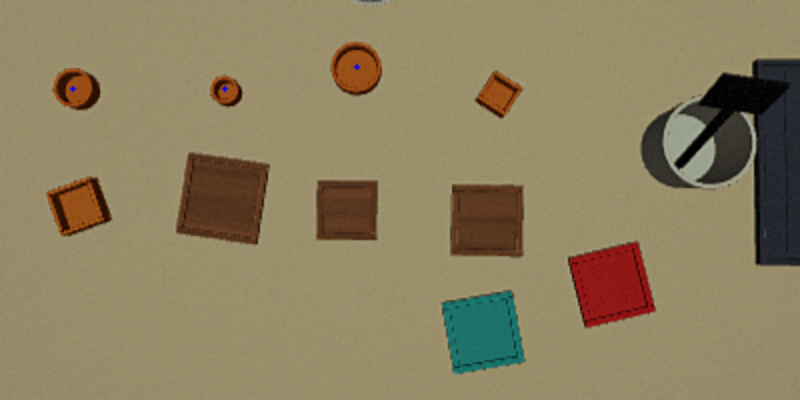

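The crop confirms it: round moulds sit at crop (76,88) medium, (225,89) small and (356,67) large, with fitted centres on the rims. The three brown trays are told apart by measured sides of 104, 90 and 75 mm. The first reach is the medium mould.

```bash
cat > go.py <<'E'
import sys
from h import *
from scipy.spatial.transform import Rotation as Ro
s=arm.sense(); R=Ro.from_rotvec(s["tool_rot"]); p=s["tcp_pos"]
x,y,z=map(float,sys.argv[1:4]); yaw=np.radians(float(sys.argv[4]) if len(sys.argv)>4 else 90) # world azimuth of jaw axis
ya=np.array([np.cos(yaw),np.sin(yaw),0]); za=np.array([0,0,-1.]); T=Ro.from_matrix(np.c_[np.cross(ya,za),ya,za])
print("t",round(s["clock"],2),"pos",p.round(4),"grip",round(s["grip_width"]*87,1),"F",s["wrist_force"].round(1),"q",s["joint_positions"].round(2))
print("shift",(R.inv().apply(np.array([x,y,z])-p)/.3).round(3),"turn",(np.degrees((R.inv()*T).as_rotvec())/30).round(3), "1cm up", (R.inv().apply([0,0,.01])/.3).round(4))
E
python3 go.py .585 .266 .12
```

```text
t 1.25 pos [0.1814 0.6242 0.2226] grip 87.2 F [0.2 0.4 0.4] q [-1.27  0.32 -0.07  1.45  0.02  1.37 -0.06]
shift [-1.625 -0.771  0.342] turn [ 0.    0.   -0.54] 1cm up [-0.      0.     -0.0333]
```

Call:
{"name": "drive_tool", "arguments": {"rows": [[-0.2,-0.1,0,0,0,-0.1,87],[-0.4,-0.2,0,0,0,-0.2,87],[-0.6,-0.3,0,0,0,-0.3,87],[-0.8,-0.38,0,0,0,-0.4,87],[-0.9,-0.45,0,0,0,-0.5,87],[-1,-0.5,0.1,0,0,-0.54,87],[-1,-0.5,0.1,0,0,-0.54,87],[-1,-0.5,0.1,0,0,-0.54,87]]}}

```text
clock: 2.05
tcp_pos: [0.4326, 0.3892, 0.1907]
tool_rot: [0.017, 3.141, -0.008]
wrist_force: [0.1, -0.3, 0.3]
grip_width: 1.005
```

```bash
python3 go.py .585 .266 .1
```

```text
t 2.05 pos [0.4326 0.3892 0.1907] grip 87.4 F [ 0.1 -0.3  0.3] q [-0.87  0.2   0.1   1.67 -0.02  1.28  0.79]
shift [-0.512 -0.403  0.305] turn [-0.01   0.001 -0.021] 1cm up [-0.     -0.0002 -0.0333]
```

Call:
{"name": "drive_tool", "arguments": {"rows": [[-0.15,-0.12,0.05,-0.01,0,-0.02,87],[-0.3,-0.24,0.1,-0.01,0,-0.02,87],[-0.42,-0.34,0.2,-0.01,0,-0.02,87],[-0.51,-0.403,0.305,-0.01,0,-0.02,87],[-0.512,-0.403,0.305,-0.01,0,-0.021,87],[-0.512,-0.403,0.305,-0.01,0,-0.021,87],[-0.512,-0.403,0.305,-0.01,0,-0.021,87]]}}

```text
clock: 2.75
tcp_pos: [0.5844, 0.2669, 0.0997]
tool_rot: [-0.0, -3.141, -0.001]
wrist_force: [-1.0, 1.3, 0.2]
grip_width: 1.003
```

```bash
python3 go.py .585 .266 .021
python3 - <<'E'
from h import *
for n in("top","scene"):
    p,_=get_image(n); cv2.imwrite(f"pics/{n}1.png",p[:,:,::-1])
E
```

```text
t 2.75 pos [0.5844 0.2669 0.0997] grip 87.3 F [-1.   1.3  0.2] q [-0.63  0.39  0.2   1.62 -0.08  1.14  1.16]
shift [-0.002 -0.003  0.262] turn [ 0.001 -0.001 -0.   ] 1cm up [ 0.      0.     -0.0333]
```

View pics/scene1.png

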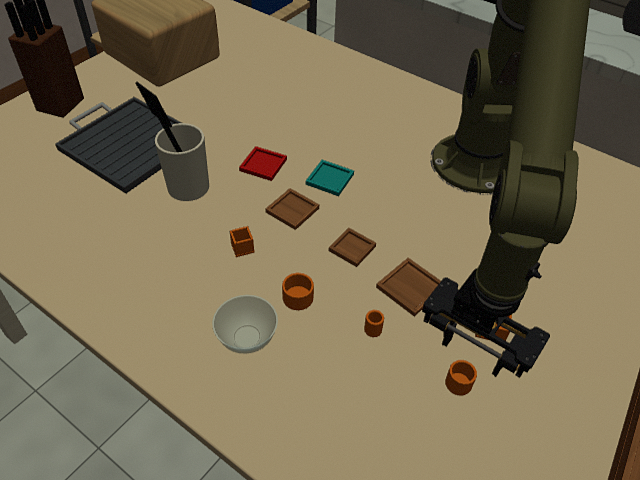

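Run:
```python
import h,numpy as np
for X in ([.585,.266,.1],[.585,.22,.1],[.585,.31,.1]): print(h.proj("scene",np.array(X)).round(), h.proj("top",np.array(X)).round())
import cv2
p=cv2.imread("pics/scene1.png")[260:410,390:590]; cv2.imwrite("pics/c1.png",cv2.resize(p,(800,600)))
```

```text
[469. 355.] [150. 221.]
[445. 341.] [169. 221.]
[492. 369.] [132. 221.]
```

View pics/c1.png

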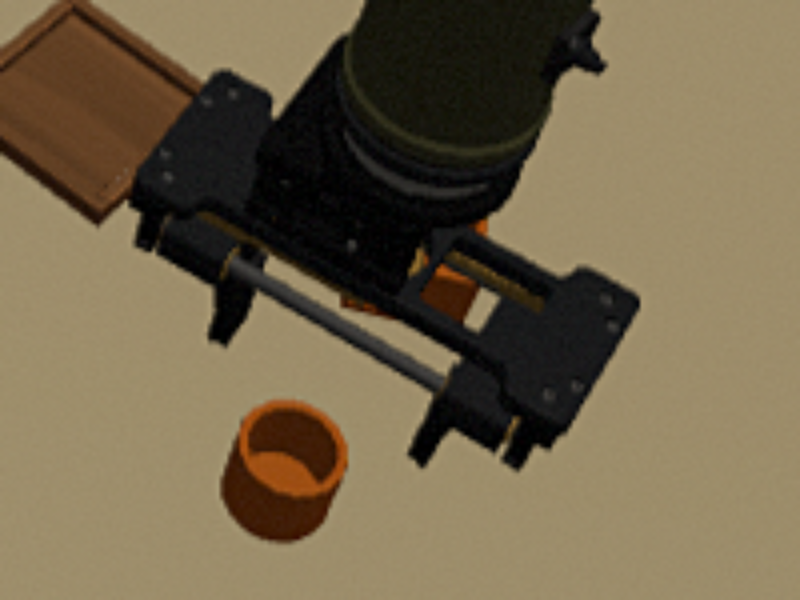

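View pics/top1.png

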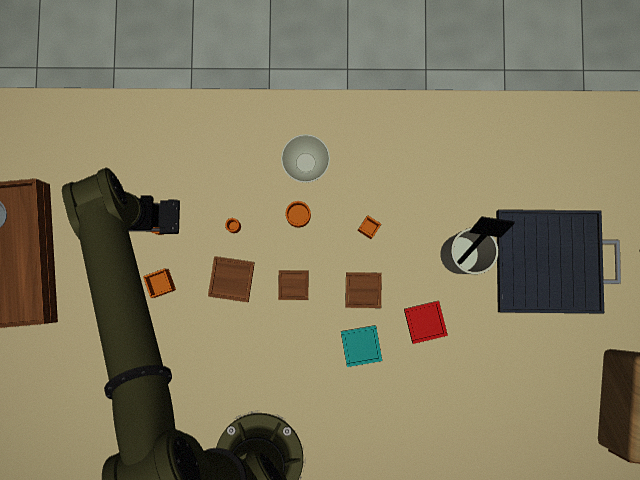

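The fingertips at (445,343) and (495,374) match the prediction to a few pixels and straddle the mould at (460,377). I descend and grip.

Call:
{"name": "drive_tool", "arguments": {"rows": [[0,0,0.07,0,0,0,87],[-0.002,-0.003,0.14,0,0,0,87],[-0.002,-0.003,0.21,0,0,0,87],[-0.002,-0.003,0.262,0,0,0,87],[-0.002,-0.003,0.262,0,0,0,87],[-0.002,-0.003,0.262,0,0,0,30],[-0.002,-0.003,0.262,0,0,0,30],[-0.002,-0.003,0.262,0,0,0,30],[-0.002,-0.003,0.262,0,0,0,30],[-0.002,-0.003,0.262,0,0,0,30],[-0.002,-0.003,0.262,0,0,0,30],[-0.002,-0.003,0.262,0,0,0,30]]}}

```text
clock: 4.05
tcp_pos: [0.5851, 0.2679, 0.0228]
tool_rot: [-0.004, 3.14, 0.003]
wrist_force: [-0.4, 0.1, 2.2]
grip_width: 0.568
```

```bash
python3 go.py .425 -.257 .14
```

```text
t 4.05 pos [0.5851 0.2679 0.0228] grip 49.4 F [-0.4  0.1  2.2] q [-0.62  0.47  0.19  1.68 -0.1   1.    1.18]
shift [ 0.538 -1.747 -0.395] turn [0.004 0.003 0.005] 1cm up [-0.0001  0.0001 -0.0333]
```

Call:
{"name": "drive_tool", "arguments": {"rows": [[0,0,-0.06,0,0,0,30],[0,0,-0.14,0,0,0,30],[0,0,-0.24,0,0,0,30],[0,0,-0.34,0,0,0,30],[0.03,-0.08,-0.395,0,0,0,30],[0.06,-0.18,-0.395,0,0,0,30],[0.09,-0.3,-0.395,0,0,0,30],[0.13,-0.42,-0.395,0,0,0,30],[0.17,-0.54,-0.395,0,0,0,30],[0.2,-0.66,-0.395,0,0,0,30],[0.24,-0.78,-0.395,0,0,0,30],[0.27,-0.88,-0.395,0,0,0,30],[0.29,-0.95,-0.395,0,0,0,30],[0.3,-0.98,-0.395,0,0,0,30],[0.3,-0.98,-0.395,0,0,0,30]]}}

```text
clock: 5.55
tcp_pos: [0.4954, -0.0275, 0.1405]
tool_rot: [-0.0, 3.14, 0.004]
wrist_force: [0.9, 1.0, -0.6]
grip_width: 0.566
```

```bash
python3 go.py .425 -.257 .14
```

```text
t 5.55 pos [ 0.4954 -0.0275  0.1405] grip 49.3 F [ 0.9  1.  -0.6] q [-0.37  0.05  0.38  1.94 -0.02  1.15  1.59]
shift [ 0.235 -0.765 -0.   ] turn [0.004 0.003 0.   ] 1cm up [-0.0001  0.0001 -0.0333]
```

Call:
{"name": "drive_tool", "arguments": {"rows": [[0.03,-0.08,0,0,0,0,30],[0.06,-0.18,0,0,0,0,30],[0.09,-0.3,0,0,0,0,30],[0.13,-0.42,0,0,0,0,30],[0.17,-0.54,0,0,0,0,30],[0.2,-0.65,0,0,0,0,30],[0.23,-0.73,0,0,0,0,30],[0.235,-0.765,0,0,0,0,30],[0.235,-0.765,0,0,0,0,30],[0.235,-0.765,0,0,0,0,30],[0.235,-0.765,0,0,0,0,30]]}}

```text
clock: 6.65
tcp_pos: [0.426, -0.255, 0.1397]
tool_rot: [-0.005, 3.14, 0.005]
wrist_force: [0.6, -0.1, -0.9]
grip_width: 0.565
```

```bash
python3 go.py .425 -.257 .0285;  python3 - <<'E'
from h import *
for n in("top","scene"):
    p,_=get_image(n); cv2.imwrite(f"pics/{n}2.png",p[:,:,::-1])
E
```

```text
t 6.65 pos [ 0.426  -0.255   0.1397] grip 49.2 F [ 0.6 -0.1 -0.9] q [-0.11  0.05  0.62  1.95 -0.03  1.15  2.1 ]
shift [ 0.004 -0.008  0.371] turn [0.006 0.003 0.007] 1cm up [-0.0001  0.0001 -0.0333]
```

View pics/scene2.png

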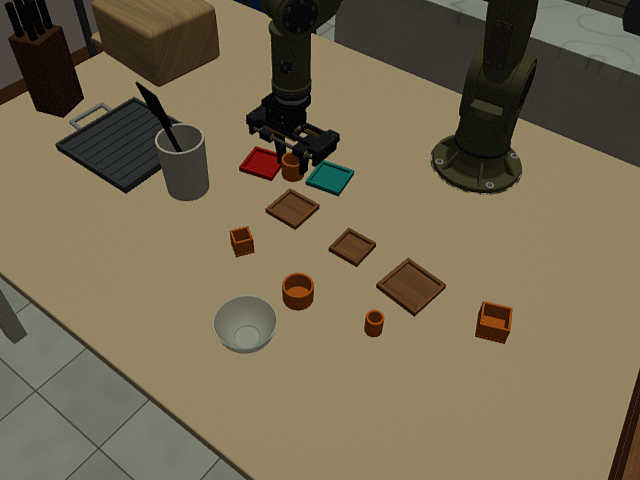

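The mould hangs upright at (291,167), between the jaws and above the wooden medium tray. I lower it.

Call:
{"name": "drive_tool", "arguments": {"rows": [[0,0,0.08,0,0,0,30],[0.004,-0.008,0.18,0,0,0,30],[0.004,-0.008,0.26,0,0,0,30],[0.004,-0.008,0.32,0,0,0,30],[0.004,-0.008,0.345,0,0,0,30],[0.004,-0.008,0.358,0,0,0,30],[0.004,-0.008,0.365,0,0,0,30],[0.004,-0.008,0.37,0,0,0,30],[0.004,-0.008,0.371,0,0,0,30],[0.004,-0.008,0.371,0,0,0,30]]}}

```text
clock: 7.75
tcp_pos: [0.425, -0.2578, 0.029]
tool_rot: [-0.004, 3.139, 0.004]
wrist_force: [-0.2, 0.3, -0.6]
grip_width: 0.568
```

```bash
python3 go.py .425 -.257 .0285;  python3 - <<'E'
from h import *
p,_=get_image("scene"); cv2.imwrite("pics/c3.png",cv2.resize(p[100:270,200:400],(800,680))[:600,:,::-1])
E
```

```text
t 7.75 pos [ 0.425  -0.2578  0.029 ] grip 49.4 F [-0.2  0.3 -0.6] q [-0.07  0.21  0.62  2.05 -0.16  0.92  2.21]
shift [0.    0.003 0.002] turn [0.005 0.005 0.005] 1cm up [-0.0001  0.0001 -0.0333]
```

View pics/c3.png

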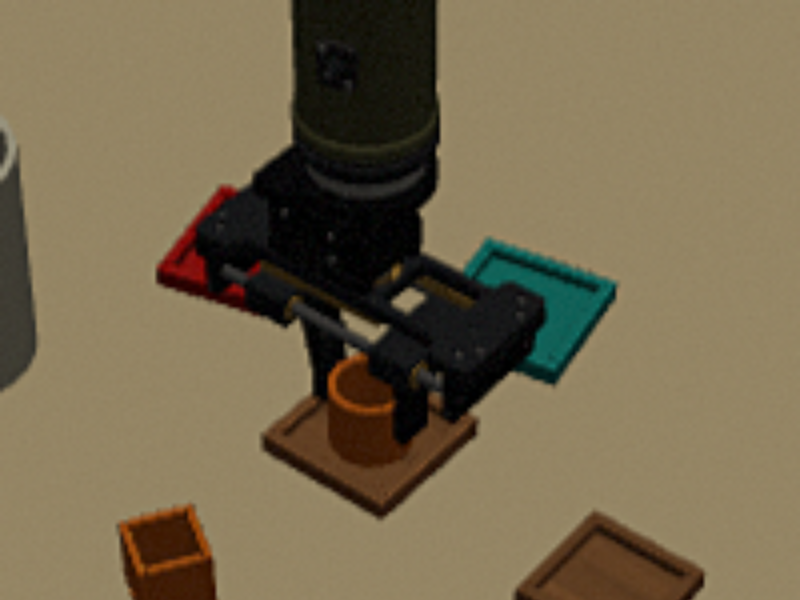

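It is centred in the tray. I press down 2 mm, open and retract.

Call:
{"name": "drive_tool", "arguments": {"rows": [[0,0,0.004,0,0,0,30],[0,0,0.006,0,0,0,30],[0,0,0.006,0,0,0,60],[0,0,0.006,0,0,0,70],[0,0,0.006,0,0,0,80],[0,0,0.006,0,0,0,80],[0,0,0.004,0,0,0,80],[0,0,-0.06,0,0,0,80],[0,0,-0.16,0,0,0,80],[0,0,-0.26,0,0,0,80],[0,0,-0.36,0,0,0,80],[0,0,-0.36,0,0,0,80]]}}

```text
clock: 9.0
tcp_pos: [0.4274, -0.2595, 0.141]
tool_rot: [-0.004, 3.132, 0.001]
wrist_force: [0.8, -1.1, -0.2]
grip_width: 0.92
```

```bash
python3 go.py .6145 -.0903 .12
```

```text
t 9.0 pos [ 0.4274 -0.2595  0.141 ] grip 80.1 F [ 0.8 -1.1 -0.2] q [-0.11  0.05  0.63  1.95 -0.04  1.15  2.11]
shift [-0.625  0.562  0.076] turn [0.001 0.019 0.005] 1cm up [-0.0003  0.     -0.0333]
```

Call:
{"name": "drive_tool", "arguments": {"rows": [[-0.08,0.08,0,0,0.019,0.005,87],[-0.2,0.18,0,0,0.019,0.005,87],[-0.32,0.29,0,0,0.019,0.005,87],[-0.44,0.4,0,0,0.019,0.005,87],[-0.54,0.49,0.02,0,0.019,0.005,87],[-0.61,0.55,0.05,0,0.019,0.005,87],[-0.625,0.562,0.076,0,0.019,0.005,87],[-0.625,0.562,0.076,0,0.019,0.005,87],[-0.625,0.562,0.076,0,0.019,0.005,87],[-0.625,0.562,0.076,0,0.019,0.005,87]]}}

```text
clock: 10.0
tcp_pos: [0.6138, -0.0925, 0.1206]
tool_rot: [0.004, 3.141, -0.0]
wrist_force: [0.7, 0.1, 0.5]
grip_width: 0.999
```

```bash
python3 go.py .6145 -.0903 .021;  python3 - <<'E'
from meas import *
import h
print(h.proj("scene",np.array([.6145,-.046,.12])),h.proj("scene",np.array([.6145,-.134,.12])))
p,X,o=rounds("scene",{"L":((.615,-.09),.064,.045),"M":((.425,-.257),.05,.051)})
cv2.imwrite("pics/scene4.png",p[:,:,::-1])
E
```

```text
t 10.0 pos [ 0.6138 -0.0925  0.1206] grip 86.9 F [0.7 0.1 0.5] q [-0.29  0.35  0.48  1.67 -0.17  1.17  1.81]
shift [-0.002  0.007  0.332] turn [-0.     0.    -0.005] 1cm up [-0.     -0.     -0.0333]
[315.50036951 271.73513839] [279.49772213 249.94147586]
scene L [ 0.6145 -0.0898] 208 ztop 0.0464 rms 0.0017Traceback (most recent call last):
  File "<stdin>", line 4, in <module>
  File "meas.py", line 16, in rounds
    out[k]=f.x; print(n,k,np.round(f.x,4),len(P),"ztop",round(np.percentile(zz,97),4),"rms",round(np.sqrt(np.mean(f.fun**2)),4))
                                                              ~~~~~~~~~~~~~^^^^^^^
    return _quantile_unchecked(
        a, q, axis, out, overwrite_input, method, keepdims, weights)
    return _ureduce(a,
                    func=_quantile_ureduce_func,
    ...<5 lines>...
                    overwrite_input=overwrite_input,
                    method=method)
    r = func(a, **kwargs)
    result = _quantile(arr,
                       quantiles=q,
    ...<2 lines>...
                       out=out,
                       weights=wgt)
    slices_having_nans = np.isnan(arr[-1, ...])
                                  ~~~^^^^^^^^^
IndexError: index -1 is out of bounds for axis 0 with size 0
```

M is hidden behind the arm and I'll check it later. I descend onto L.

Call:
{"name": "drive_tool", "arguments": {"rows": [[0,0.007,0.07,0,0,0,87],[-0.002,0.007,0.15,0,0,0,87],[-0.002,0.007,0.22,0,0,0,87],[-0.002,0.007,0.28,0,0,0,87],[-0.002,0.007,0.32,0,0,0,87],[-0.002,0.007,0.332,0,0,0,87],[-0.002,0.007,0.332,0,0,0,87],[-0.002,0.007,0.332,0,0,0,40],[-0.002,0.007,0.332,0,0,0,40],[-0.002,0.007,0.332,0,0,0,40],[-0.002,0.007,0.332,0,0,0,40],[-0.002,0.007,0.332,0,0,0,40],[-0.002,0.007,0.332,0,0,0,40]]}}

```text
clock: 11.35
tcp_pos: [0.6151, -0.0902, 0.0218]
tool_rot: [0.004, 3.14, 0.0]
wrist_force: [-0.5, -0.6, 3.8]
grip_width: 0.738
```

```bash
python3 go.py .449 .079 .13
```

```text
t 11.35 pos [ 0.6151 -0.0902  0.0218] grip 64.2 F [-0.5 -0.6  3.8] q [-0.26  0.46  0.45  1.75 -0.23  0.99  1.85]
shift [ 0.555  0.563 -0.362] turn [ 0.     0.003 -0.005] 1cm up [-0.0001  0.     -0.0333]
```

Call:
{"name": "drive_tool", "arguments": {"rows": [[0,0,-0.06,0,0,0,40],[0,0,-0.14,0,0,0,40],[0,0,-0.24,0,0,0,40],[0,0,-0.33,0,0,0,40],[0.05,0.05,-0.36,0,0,0,40],[0.13,0.13,-0.362,0,0,0,40],[0.23,0.23,-0.362,0,0,0,40],[0.33,0.33,-0.362,0,0,0,40],[0.43,0.43,-0.362,0,0,0,40],[0.5,0.51,-0.362,0,0,0,40],[0.54,0.55,-0.362,0,0,0,40],[0.555,0.563,-0.362,0,0,0,40],[0.555,0.563,-0.362,0,0,0,40],[0.555,0.563,-0.362,0,0,0,40],[0.555,0.563,-0.362,0,0,0,40]]}}

```text
clock: 12.85
tcp_pos: [0.4496, 0.078, 0.1301]
tool_rot: [0.007, 3.14, -0.0]
wrist_force: [-0.8, 0.2, -0.2]
grip_width: 0.74
```

```bash
python3 go.py .449 .079 .0275;  python3 - <<'E'
from meas import *
p,_=get_image("scene"); cv2.imwrite("pics/scene5.png",p[:,:,::-1])
E
```

```text
t 12.85 pos [0.4496 0.078  0.1301] grip 64.4 F [-0.8  0.2 -0.2] q [-0.58 -0.03  0.35  2.04  0.01  1.13  1.33]
shift [0.003 0.003 0.342] turn [-0.001  0.004 -0.009] 1cm up [-0.0001 -0.     -0.0333]
```

View pics/scene5.png

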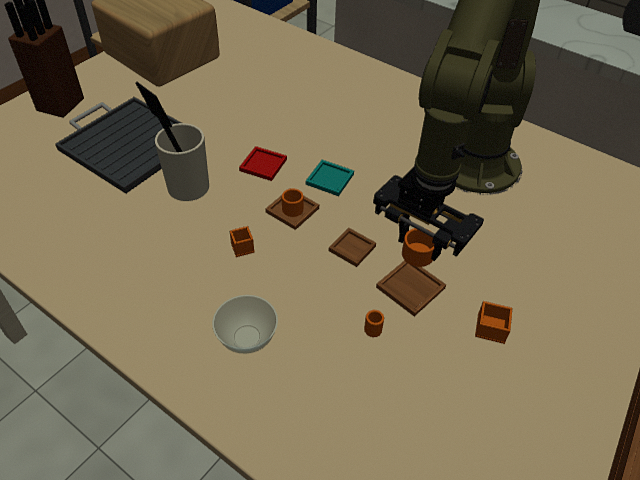

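The medium mould stands in its tray at (293,203), and the large one hangs at (418,247) above its tray. I lower it.

Call:
{"name": "drive_tool", "arguments": {"rows": [[0,0,0.08,0,0,0,40],[0.003,0.003,0.18,0,0,0,40],[0.003,0.003,0.25,0,0,0,40],[0.003,0.003,0.3,0,0,0,40],[0.003,0.003,0.325,0,0,0,40],[0.003,0.003,0.335,0,0,0,40],[0.003,0.003,0.342,0,0,0,40],[0.003,0.003,0.346,0,0,0,40],[0.003,0.003,0.346,0,0,0,40],[0.003,0.003,0.346,0,0,0,40]]}}

```text
clock: 13.9
tcp_pos: [0.4494, 0.0788, 0.0277]
tool_rot: [0.008, 3.139, 0.0]
wrist_force: [-2.6, -1.4, 5.8]
grip_width: 0.736
```

```bash
python3 go.py .449 .079 .0275;  python3 - <<'E'
from meas import *
p,_=get_image("scene"); cv2.imwrite("pics/c6.png",cv2.resize(p[190:340,310:510],(800,600))[:,:,::-1])
E
```

```text
t 13.9 pos [0.4494 0.0788 0.0277] grip 64.1 F [-2.6 -1.4  5.8] q [-0.57  0.11  0.35  2.14 -0.05  0.9   1.38]
shift [0.001 0.001 0.001] turn [ 0.     0.005 -0.009] 1cm up [-0.0001  0.     -0.0333]
```

View pics/c6.png

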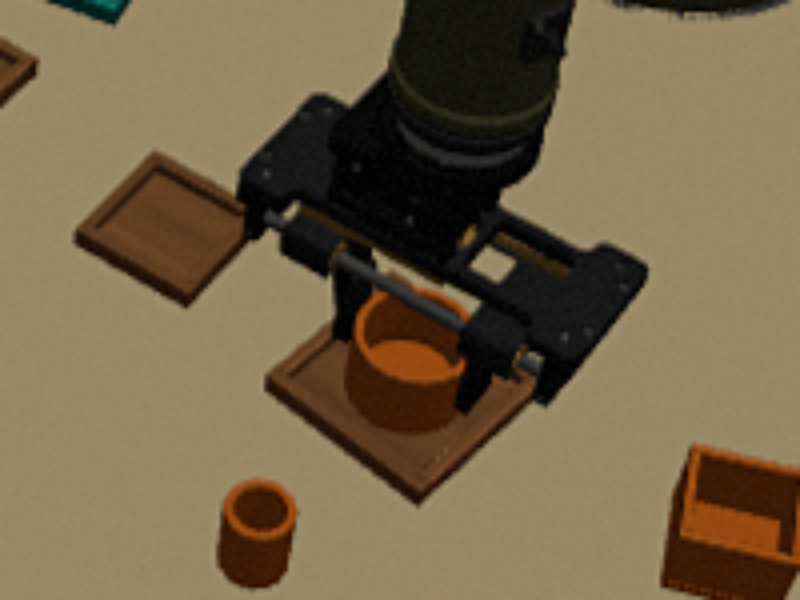

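Contact is about 6 N up and the mould is centred. I release it.

Call:
{"name": "drive_tool", "arguments": {"rows": [[0,0,0.001,0,0,0,72],[0,0,0.001,0,0,0,80],[0,0,0.001,0,0,0,86],[0,0,0.001,0,0,0,86],[0,0,0.001,0,0,0,86],[0,0,-0.06,0,0,0,86],[0,0,-0.14,0,0,0,86],[0,0,-0.24,0,0,0,86],[0,0,-0.34,0,0,0,86],[0,0,-0.34,0,0,0,86]]}}

```text
clock: 14.95
tcp_pos: [0.4521, 0.0796, 0.1337]
tool_rot: [0.008, 3.132, 0.005]
wrist_force: [1.1, 0.4, -0.4]
grip_width: 0.992
```

```bash
python3 go.py .5845 .0752 .1
```

```text
t 14.95 pos [0.4521 0.0796 0.1337] grip 86.3 F [ 1.1  0.4 -0.4] q [-0.59 -0.04  0.35  2.04  0.01  1.13  1.32]
shift [-0.44  -0.013  0.117] turn [ 0.006  0.019 -0.009] 1cm up [-0.0003  0.0001 -0.0333]
```

Call:
{"name": "drive_tool", "arguments": {"rows": [[-0.08,0,0,0.006,0.019,-0.009,80],[-0.18,0,0,0.006,0.019,-0.009,70],[-0.28,0,0,0.006,0.019,-0.009,70],[-0.37,-0.01,0.03,0.006,0.019,-0.009,70],[-0.42,-0.013,0.08,0.006,0.019,-0.009,70],[-0.44,-0.013,0.117,0.006,0.019,-0.009,70],[-0.44,-0.013,0.117,0.006,0.019,-0.009,70],[-0.44,-0.013,0.117,0.006,0.019,-0.009,70]]}}

```text
clock: 15.75
tcp_pos: [0.5833, 0.0752, 0.0992]
tool_rot: [-0.0, -3.14, 0.001]
wrist_force: [0.4, 0.5, -0.4]
grip_width: 0.803
```

```bash
python3 go.py .5845 .0752 .021;  python3 - <<'E'
from meas import *
p,X,o=rounds("scene",{"S":((.5845,.075),.036,.045)})
cv2.imwrite("pics/scene7.png",p[:,:,::-1])
E
```

```text
t 15.75 pos [0.5833 0.0752 0.0992] grip 69.8 F [ 0.4  0.5 -0.4] q [-0.51  0.29  0.4   1.77 -0.12  1.11  1.5 ]
shift [-0.005  0.     0.261] turn [-0.001 -0.004 -0.   ] 1cm up [ 0.0001 -0.     -0.0333]
scene S [0.5844 0.0761] 117 ztop 0.0464 rms 0.0017
```

View pics/scene7.png

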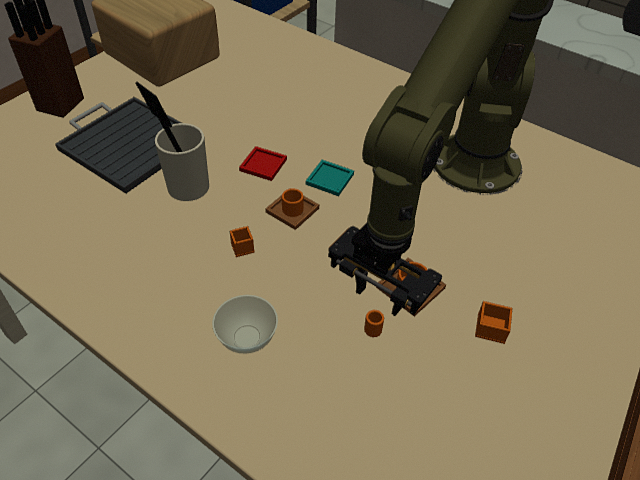

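The small mould at (374,323) lies between the descending fingertips (360,290) and (396,312), clear of everything else. I grip it.

Call:
{"name": "drive_tool", "arguments": {"rows": [[-0.005,0,0.07,0,0,0,70],[-0.005,0,0.14,0,0,0,70],[-0.005,0,0.21,0,0,0,70],[-0.005,0,0.25,0,0,0,70],[-0.005,0,0.261,0,0,0,70],[-0.005,0,0.261,0,0,0,70],[-0.005,0,0.261,0,0,0,20],[-0.005,0,0.261,0,0,0,20],[-0.005,0,0.261,0,0,0,20],[-0.005,0,0.261,0,0,0,20],[-0.005,0,0.261,0,0,0,20],[-0.005,0,0.261,0,0,0,20]]}}

```text
clock: 17.0
tcp_pos: [0.5853, 0.0753, 0.0219]
tool_rot: [0.0, -3.141, -0.0]
wrist_force: [-0.3, -0.3, 0.7]
grip_width: 0.406
```

```bash
python3 go.py .436 -.078 .13
```

```text
t 17.0 pos [0.5853 0.0753 0.0219] grip 35.3 F [-0.3 -0.3  0.7] q [-0.49  0.39  0.38  1.82 -0.17  0.96  1.53]
shift [ 0.498 -0.511 -0.36 ] turn [ 0.    -0.001  0.   ] 1cm up [ 0.      0.     -0.0333]
```

Call:
{"name": "drive_tool", "arguments": {"rows": [[0,0,-0.06,0,0,0,20],[0,0,-0.14,0,0,0,20],[0,0,-0.24,0,0,0,20],[0,0,-0.33,0,0,0,20],[0.05,-0.05,-0.36,0,0,0,20],[0.13,-0.13,-0.36,0,0,0,20],[0.22,-0.23,-0.36,0,0,0,20],[0.32,-0.33,-0.36,0,0,0,20],[0.41,-0.42,-0.36,0,0,0,20],[0.47,-0.48,-0.36,0,0,0,20],[0.498,-0.511,-0.36,0,0,0,20],[0.498,-0.511,-0.36,0,0,0,20],[0.498,-0.511,-0.36,0,0,0,20],[0.498,-0.511,-0.36,0,0,0,20]]}}

```text
clock: 18.4
tcp_pos: [0.437, -0.0769, 0.13]
tool_rot: [0.003, -3.142, 0.0]
wrist_force: [0.5, 0.3, -0.2]
grip_width: 0.412
```

```bash
python3 go.py .436 -.078 .0275
```

```text
t 18.4 pos [ 0.437  -0.0769  0.13  ] grip 35.8 F [ 0.5  0.3 -0.2] q [-0.4  -0.07  0.5   2.07  0.04  1.13  1.65]
shift [ 0.003 -0.004  0.342] turn [-0.    -0.     0.004] 1cm up [ 0.     -0.     -0.0333]
```

Call:
{"name": "drive_tool", "arguments": {"rows": [[0,0,0.08,0,0,0,20],[0.003,-0.004,0.18,0,0,0,20],[0.003,-0.004,0.25,0,0,0,20],[0.003,-0.004,0.3,0,0,0,20],[0.003,-0.004,0.325,0,0,0,20],[0.003,-0.004,0.335,0,0,0,20],[0.003,-0.004,0.342,0,0,0,20],[0.003,-0.004,0.344,0,0,0,20],[0.003,-0.004,0.344,0,0,0,20],[0.003,-0.004,0.344,0,0,0,20]]}}

```text
clock: 19.4
tcp_pos: [0.4369, -0.0779, 0.0278]
tool_rot: [-0.003, 3.14, 0.001]
wrist_force: [-2.1, 0.1, 6.0]
grip_width: 0.407
```

```bash
python3 go.py .436 -.078 .0275;  python3 - <<'E'
from meas import *
p,_=get_image("scene"); cv2.imwrite("pics/c8.png",cv2.resize(p[150:300,260:460],(800,600))[:,:,::-1])
E
```

```text
t 19.4 pos [ 0.4369 -0.0779  0.0278] grip 35.4 F [-2.1  0.1  6. ] q [-0.39  0.08  0.53  2.17 -0.05  0.9   1.74]
shift [ 0.003 -0.     0.001] turn [0.001 0.003 0.004] 1cm up [-0.      0.     -0.0333]
```

View pics/c8.png

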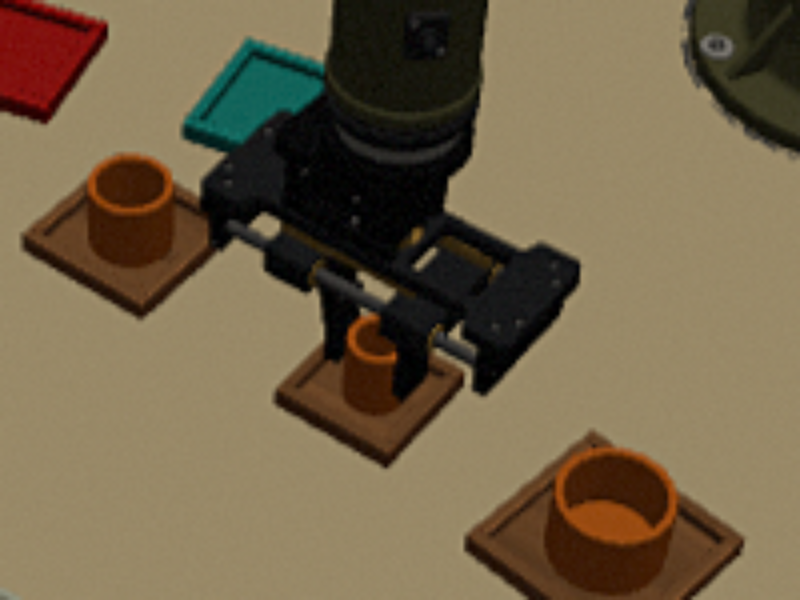

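All three stand centred in their own trays. I release and withdraw upward.

Call:
{"name": "drive_tool", "arguments": {"rows": [[0,0,0,0,0,0,45],[0,0,0,0,0,0,60],[0,0,0,0,0,0,70],[0,0,0,0,0,0,70],[0,0,0,0,0,0,70],[0,0,-0.06,0,0,0,70],[0,0,-0.14,0,0,0,70],[0,0,-0.24,0,0,0,70],[0,0,-0.36,0,0,0,70],[0,0,-0.48,0,0,0,70],[0,0,-0.6,0,0,0,70],[0,0,-0.6,0,0,0,70],[0,0,-0.6,0,0,0,70]]}}

```text
clock: 20.75
tcp_pos: [0.437, -0.0779, 0.2082]
tool_rot: [-0.004, 3.138, 0.001]
wrist_force: [-0.3, 0.3, -0.7]
grip_width: 0.803
```

Run:
```python
from meas import *
import h
p,X,o=rounds("scene",{"L":((.449,.079),.064,.051),"M":((.425,-.257),.05,.051),"S":((.436,-.078),.036,.051)})
cv2.imwrite("pics/scene9.png",p[:,:,::-1])
for l in ("tray_large_floor","tray_small_floor","tray_medium_floor","square_large_center","square_small_center","glass_bowl","crock"):
    print(l,[(round(r["score"],2),h.ray("scene",r["centre"],.0225 if "square" in l else .006 if "tray" in l else 0)[:2].round(3)) for r in models.mark_of("scene",l)[:3]])
print(arm.sense()["clock"])
```

```text
scene L [0.4493 0.0807] 196 ztop 0.0522 rms 0.0018
scene M [ 0.4253 -0.2556] 107 ztop 0.0523 rms 0.0017
scene S [ 0.4361 -0.0758] 89 ztop 0.0529 rms 0.0019
tray_large_floor [(0.77, array([0.451, 0.084])), (0.6, array([ 0.403, -0.275]))]
tray_small_floor [(0.77, array([ 0.428, -0.082]))]
tray_medium_floor [(0.71, array([ 0.35, -0.41])), (0.65, array([ 0.424, -0.259])), (0.55, array([ 0.278, -0.261]))]
square_large_center [(0.67, array([0.438, 0.258]))]
square_small_center [(0.6, array([ 0.579, -0.259]))]
glass_bowl [(0.77, array([ 0.748, -0.108]))]
crock [(0.79, array([ 0.524, -0.501])), (0.55, array([0.444, 0.081])), (0.4, array([ 0.421, -0.083]))]
21.15
```

View pics/scene9.png

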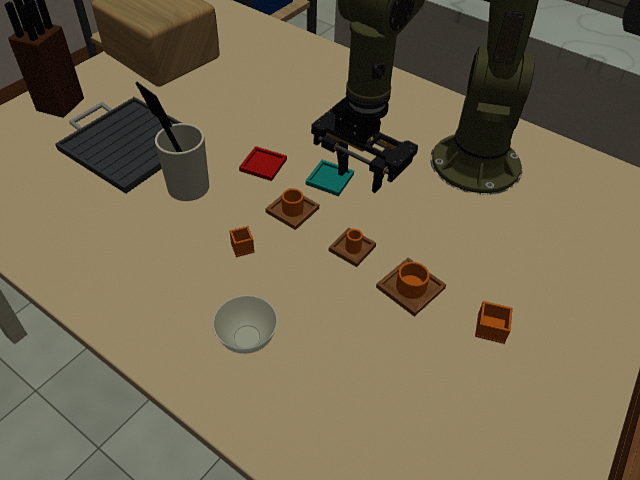

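The moulds stand upright at (293,202), (354,240) and (413,278), each in its own tray, with the gripper clear. The other objects are where they were.

```bash
python3 -c "
from workcell import workorder; print(workorder.finish_job())"
```

```text
the job is handed in; nothing more can be done
None
```

I placed all three round moulds upright in the wooden trays of their own size, in the order medium, large, small, and handed the job in at about 21 s.

**Placing:** In the last scene image the fitted rim centres lie within about 4 mm of the tray centres I measured. The rim tops read 52–53 mm, about 1–2 mm above the expected 51 mm. The same fit read about 2 mm high on the counter too, so the moulds look seated on the tray floors.

**Other objects:** The squares, bowl and crock re-measured within about 6 mm of their starting positions, which is no more than the networks' own scatter. The gripper was clear of everything.

**Disagreements:**
- The networks' tray marks differed from my segmentation by up to about 8 mm, most for the small tray. I relied on the segmentation.
- The networks also reported the red and turquoise decoys as the medium tray. I rejected both by colour.

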